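# Sweep loose parts into the open-fronted tray

## Robot

A 6-joint arm with a two-finger parallel gripper is mounted at the origin on a cart in front of the work surface, level with it; the furniture and walls round the work are solid. World frame = base frame: x ahead of the robot, y to its left, z up, the work surface at z = 0. Lengths are in m, angles in rad, forces in N, time in s.
With the tool pointing down it reaches from about 0.375 to 0.925 m from the base axis. Payload 5.7 kg.
Tool frame: the origin (TCP) lies on the centre line of the jaws, within the pads' length; the fingertips stand tips_ahead ahead of it and the grasp point (between the pads) lies 8 mm behind it (tips_ahead is the distance from the TCP to the fingertips, in m); z points along the fingers, y is the line along which they close (so a half turn about z gives the same grasp; the last joint's range is limited). The gripper opens to 85 mm and grips with 20 to 120 N. Pads are 22 mm wide; open, the fingers measure 114 mm over their backs; the gripper's body (76 mm by 85 mm) begins 54 mm behind the grasp point. The pads swing forward as they close: fully open they stand 13 mm farther back than shut.
Start: joints at [-1.305, 0.359, 1.51, -0, 1.272, -0.115], TCP at [0.223, -0.557, 0.242] pointing down, gripper open.
Joint ranges: [-2.97, 2.97], [-1.01, 2.36], [0.21, 2.38], [-0.96, 4.11], [0.2, 2.71], [-2.98, 2.98]. Speed limits (rad/s): [2.39, 2.39, 3.14, 3.14, 3.14, 3.14].

## Interface

Orientations are given as [roll, pitch, yaw] about the fixed x, y, z axes, in that order (R = Rz(yaw) Ry(pitch) Rx(roll)).
In Python, from bench import * gives the robot as it stands. The module is installed in compiled form; this text tells all that it offers.
- The arm moves only by the shell command python3 -m crank 'ROWS' [FORCE]. ROWS is JSON, a list of rows, each a list of 5 numbers: the closure, from -1 (fully open) to 1 (shut), then the shift along the world's x, y, z in m, then the turn about the world's z in rad. A call has 1 to 20 rows; each row shifts and turns the commanded pose from where the row before left it; what a row does not reach is not made up. A row lasts 1/12 s, in which the tool goes at most 41.7 mm and 7.16 degrees, less where a joint would pass 70% of its speed; a pose out of reach is approached as far as the arm can. A call with a gripper value outside its range is refused whole. The fingers move at their own pace and stop on an object; FORCE is the grip in N (left out, the last holds). Time passes only in rows, so rows that do not move let the fingers close. It gives the time, the measured TCP pose, the force, the opening and the grip force at its end, in the units of the state.
- sense(): the state, without advancing time (a new reading comes with each control period).
- grab_frame(name): name is "scene" or "top"; returns the picture (420x560x3 uint8, red, green, blue); there is no depth.
- camera_model(name): a dict with "K" (3x3 intrinsics, pixels), "pose" (4x4, takes a point from camera to world coordinates). Camera axes: x right, y up, looking along -z (the intrinsics and any distortion apply to the point x, -y, -z); pixel columns grow to the right and rows downward; lengths in m; the calibration is good to about 2 mm. A picture is of the moment at which its call begins. camera_model takes no time and is no camera call.
- hand_in(): hands the job in; it is judged then, once.
The state is a dict: "time": time; "qpos": joint angles; "qd": joint speeds; "effort": joint torques, N m; "ee_pos": TCP position; "tcp_rot": TCP orientation; "contact_force": force on the tool from outside, world axes, zero at the start; "ft_torque": the same for the moment, N m; "gripper_width": opening from 0.0 (shut) to 1.0 (fully open); "grasp_force": force on a finger pad.
Only numpy, scipy, OpenCV 4.12 (cv2) and the standard library are available. Lean on these libraries where they do the work, as an engineer would, in place of code of your own. Each camera call takes 0.05 s, during which the arm holds its last target. There are 200 camera calls.

## Task

Clear the black heat sink, the orange relay and the 9 V battery off the mat: with the closed fingers, sweep them along the surface through the open front of the blue-walled metal tray until the middle of each part is past the yellow line on the tray floor. Only push them gently; do not pinch or lift them. Leave the dark tin, the flux bottle and the blue circuit board where they are.

Things in the scene. Friction and masses are not known exactly. Their poses are not given: they have to be found in the camera images.
- parts_tray: fixed low metal tray, 152 (x) by 184 (y) mm outside; blue walls 2 mm thick, 32 mm high at +x (back), +y and -y. The -x side is fully open with no lip: parts slide in along +x. Floor flush with the mat round it (mat top z = 1 mm). Origin: centre of the floor, z up. Open front edge at x = -76 mm, 4 mm wide yellow line across the floor at x = -49 mm; inside, back wall at x = +74, side walls at y = +/-90 mm
- heat_sink_mid (a point): middle of the loose black finned heat sink, 34 (x) x 30 (y) x 22 (z) mm, about 40 g, lying flat with the fins up; 11 mm above the mat
- relay_mid (a point): middle of the loose orange relay, a block 25 x 28 mm seen from above, lying on its broad side, 12 mm high, about 18 g; 6 mm above the mat
- battery_mid (a point): middle of the loose black and yellow 9 V block battery, 26 (x) x 49 (y) x 18 (z) mm, about 45 g, lying flat; 9 mm above the mat
- tin: bystander: dark round open tin with brass wool, diameter 51 mm, 38 mm high; origin at the centre of its underside
- flux_bottle: bystander: upright cream-coloured bottle with a red pointed cap, diameter 30 mm, 93 mm high; origin at the centre of its underside
- blue_board: bystander: small blue circuit board, 35 (x) x 49 (y) mm, 14 mm high, lying flat; origin at the centre of its underside
- shelf_edge (a point): fixed point on the lower front edge of the instrument shelf overhead, 449 mm above the surface; the edge runs along world y over the far part of the mat, left end at y = 180 mm. Keep the wrist below or in front of it: travel low between sweeps (fingertips about 50 mm up clear the parts and the tray walls)

How it is judged:
At the end, for the whole second after the job is handed in: The middle of each of the three parts is inside the tray: past the centre of the yellow line (27 mm behind the open front edge), between the side walls and in front of the back wall, and the parts lie on the floor (middle lower than 28 mm) (x of heat_sink_mid in the frame of parts_tray between -0.049 and 0.074 m and y of heat_sink_mid in the frame of parts_tray between -0.09 and 0.09 m and height (world z) of each of heat_sink_mid, relay_mid, battery_mid below 0.028 m and x of relay_mid in the frame of parts_tray between -0.049 and 0.074 m and y of relay_mid in the frame of parts_tray between -0.09 and 0.09 m and x of battery_mid in the frame of parts_tray between -0.049 and 0.074 m and y of battery_mid in the frame of parts_tray between -0.09 and 0.09 m); the robot touches nothing.
It fails at once if the heat sink, relay or battery is lifted off the work surface (its middle higher than 28 mm) (height (world z) of any of heat_sink_mid, relay_mid, battery_mid above 0.028 m).
It fails at once if the heat sink, relay or battery is pinched or pressed hard by the fingers (more than 20 N) (contact force between the fingers and heat_sink above 20 N or contact force between the fingers and relay above 20 N or contact force between the fingers and battery above 20 N).
It fails at once if the dark tin, flux bottle or blue circuit board is moved more than 15 mm (distance of any of tin, flux_bottle, blue_board from where it was at the start of the episode above 0.015 m).
It fails at once if the flux bottle is tipped (angle between flux_bottle's own z axis and vertical above 0.3 rad).
It also fails if it takes over 67 s, if anything falls off the work surface, if the arm or the gripper's body presses on something with over 40 N, if the wrist force passes 120 N, or if a joint passes its speed limit or range.

## Working session

There is one attempt and no reset: what is moved stays moved. The work goes in short steps, Python scripts to look and compute and a shell command to move; the robot and the scene stay as the last step left them, time stands still between calls to the robot, and variables do not carry over. Pictures are saved under pics/ and viewed, at most 10 in all, crops included, and the job is handed in when it is done.

```bash
mkdir -p pics; python3 - <<'E'
from bench import *
import cv2
for n in("top","scene"):
    cv2.imwrite(f"pics/{n}0.png",grab_frame(n)[:,:,::-1])
    c=camera_model(n);print(c)
print(sense())
E
```

```text
{'K': array([[411.72100058,   0.        , 278.84527844],
       [  0.        , 411.72100058, 208.01347794],
       [  0.        ,   0.        ,   1.        ]]), 'pose': array([[-0.02548722,  0.99774992, -0.06201202,  0.47295598],
       [-0.99961085, -0.02473296,  0.01290055, -0.09479571],
       [ 0.01133778,  0.06231668,  0.99799203,  1.30917715],
       [ 0.        ,  0.        ,  0.        ,  1.        ]])}
{'K': array([[419.70838832,   0.        , 272.67882489],
       [  0.        , 419.70838832, 204.48179768],
       [  0.        ,   0.        ,   1.        ]]), 'pose': array([[-0.71523318,  0.27698295, -0.64165563, -0.05952712],
       [-0.69869062, -0.30508513,  0.64711242,  0.495112  ],
       [-0.01652049,  0.91115504,  0.41173239,  0.6593753 ],
       [ 0.        ,  0.        ,  0.        ,  1.        ]])}
{'time': 0.1, 'qpos': array([-1.30510537e+00,  3.59427822e-01,  1.51133434e+00,  6.03377512e-06,
        1.27255488e+00, -1.15079527e-01]), 'qd': array([-0.00102411, -0.00135166, -0.0019152 ,  0.00010849,  0.00020054,
       -0.00095769]), 'effort': array([-2.89740483e-04, -5.28650880e+01, -2.79348886e+01, -2.70913124e-04,
        5.07611374e-03, -2.87415617e-05]), 'ee_pos': array([ 0.22282438, -0.55642423,  0.24153687]), 'tcp_rot': array([-3.13988033e+00, -2.03730232e-04,  3.80768534e-01]), 'contact_force': array([ 0.0451826 ,  0.54155642, -0.48920331]), 'ft_torque': array([ 0.00014248,  0.00629241, -0.00490203]), 'grasp_force': 0.0, 'gripper_width': 0.9963779123487763}
```

View pics/top0.png

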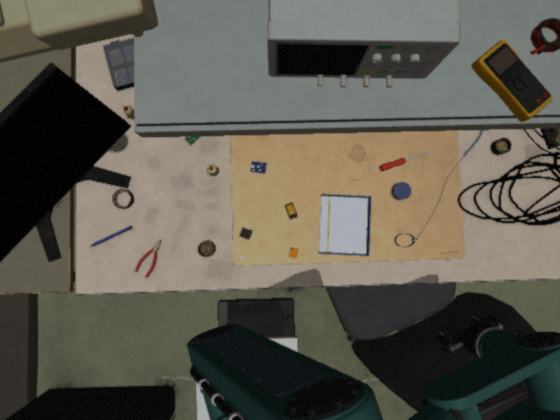

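View pics/scene0.png

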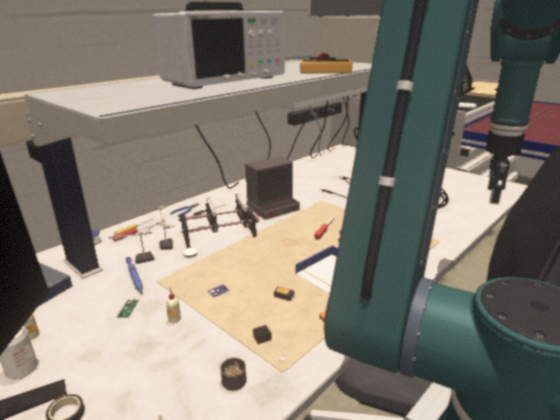

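The top view shows the tray at (345,225), with its open side facing image-left (world +y). The heat sink is at about (246,233), relay (293,252), battery (291,210), board (258,168), bottle (212,170) and tin (207,248). I'll measure these next.

```bash
cat > h.py <<'E'
from bench import *
import cv2, numpy as np
def ray(n,uv,z):
    c=camera_model(n);K=c["K"];P=c["pose"]
    d=np.linalg.inv(K)@np.array([uv[0],uv[1],1.]);d=P[:3,:3]@(d*[1,-1,-1])
    o=P[:3,3];return (o+d*(z-o[2])/d[2])[:2]
def blobs(im,box,mask):
    x0,y0,x1,y1=box;m=mask[y0:y1,x0:x1].astype('uint8')
    n,l,s,c=cv2.connectedComponentsWithStats(m)
    i=1+s[1:,4].argmax();pts=np.argwhere(l==i)[:,::-1].astype('float32')+[x0,y0]
    return c[i]+[x0,y0],s[i,4],cv2.minAreaRect(pts.astype('float32'))
def parts(im,boxes):
    # anything that differs from the local mat colour
    f=im.astype(int)
    for k,(box,z) in boxes.items():
        x0,y0,x1,y1=box;med=np.median(f[y0:y1,x0:x1].reshape(-1,3),0)
        d=np.abs(f-med).sum(2)>70
        c,a,r=blobs(im,box,d)
        R=[ray("top",p,z) for p in cv2.boxPoints(r)]
        e=[np.linalg.norm(R[i]-R[i-1])*1e3 for i in(1,2)]
        dd=R[1]-R[0]
        print(k,c.round(1),a,ray("top",c,z).round(4),"sides",np.round(e),"dir",np.degrees(np.arctan2(dd[1],dd[0])).round())
E
python3 - <<'E'
from h import *
im=grab_frame("top")
parts(im,{"sink":((232,222,262,246),.018),"relay":((280,242,308,262),.012),"batt":((278,198,306,224),.016),"board":((244,156,274,180),.012),"bottle":((202,160,222,180),.06),"tin":((190,235,225,262),.03)})
m=(im[:,:,2].astype(int)-im[:,:,0]>25)
c,a,r=blobs(im,(310,185,385,262),m);print("blue",c,a,[ray("top",p,.033).round(3) for p in cv2.boxPoints(r)])
cv2.imwrite("pics/c.png",cv2.resize(im[145:275,190:390,::-1],None,fx=4,fy=4,interpolation=cv2.INTER_CUBIC))
E
```

```text
sink [245.4 233. ] 127 [ 0.4775 -0.0049] sides [35. 37.] dir -20.0
relay [293.  252.2] 78 [ 0.4136 -0.1525] sides [30. 26.] dir -13.0
batt [290.6 210.4] 156 [ 0.5448 -0.1482] sides [30. 51.] dir -70.0
board [258.3 166.8] 175 [ 0.6862 -0.0497] sides [38. 49.] dir -9.0
bottle [212.6 170.2] 105 [0.6711 0.0882] sides [32. 37.] dir -46.0
tin [206.3 248.4] 266 [0.4332 0.1159] sides [58. 51.] dir -65.0
blue [368.85714286 221.57142857] 21 [array([ 0.533, -0.388]), array([ 0.533, -0.391]), array([ 0.48 , -0.389]), array([ 0.48 , -0.386])]
```

View pics/c.png

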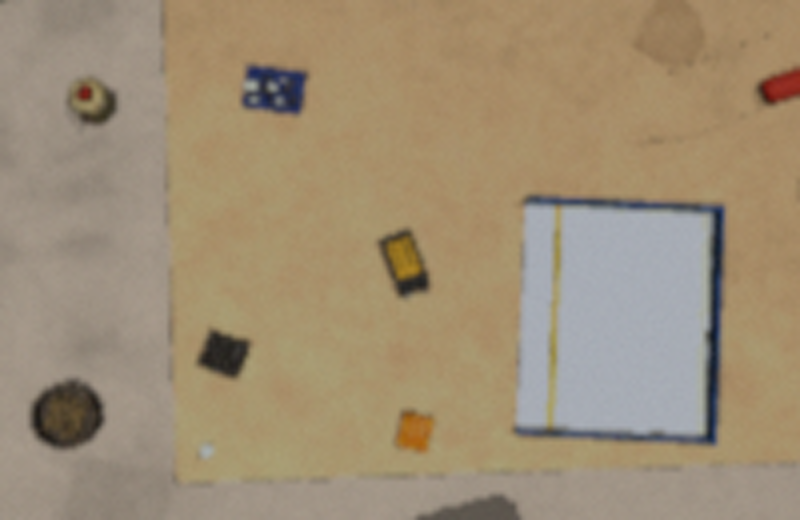

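The crop shows the tray's front corners at full-image (321.8,194.5) and (319,253.5), its back corners at (370.5,196.5) and (368.8,255.5), and the yellow line from (329.5,196.5) to (327.8,252).

```bash
python3 - <<'E'
from h import *
q={"FL":((321.75,194.5),.033),"BL":((370.5,196.5),.033),"BR":((368.75,255.5),.033),"FR":((319,253.5),.033),"Y1":((329.5,196.5),.001),"Y2":((327.75,252),.001)}
w={k:ray("top",*v) for k,v in q.items()}
for k in w:print(k,w[k].round(4))
print("size",[np.linalg.norm(w[a]-w[b]).round(3) for a,b in(("FL","BL"),("FR","BR"),("FL","FR"),("BL","BR"))])
o=sum(w[k] for k in("FL","BL","BR","FR"))/4
d=w["BL"]-w["FL"]+w["BR"]-w["FR"];e=w["FL"]-w["FR"]+w["BL"]-w["BR"]
ex=d/np.linalg.norm(d);ey=np.array([-ex[1],ex[0]])
print("o",o.round(4),"yaw",np.arctan2(ex[1],ex[0]),"check",np.arctan2(e[1],e[0])-np.pi/2)
for k,p in dict(sink=(.4775,-.0049),relay=(.4136,-.1525),batt=(.5448,-.1482),Y1=w["Y1"],Y2=w["Y2"],tin=(.4332,.1159)).items():
    v=np.array(p)-o;print(k,round(v@ex,4),round(v@ey,4))
E
python3 -m crank '[[1,0,0,0,0],[1,0,0,0,0],[1,0,0,0,0],[1,0,0,0,0],[1,0,0,0,0],[1,0,0,0,0]]' 40
```

```text
FL [ 0.5911 -0.246 ]
BL [ 0.5811 -0.398 ]
BR [ 0.3983 -0.3854]
FR [ 0.4085 -0.2317]
Y1 [ 0.5871 -0.2744]
Y2 [ 0.4109 -0.263 ]
size [np.float64(0.152), np.float64(0.154), np.float64(0.183), np.float64(0.183)]
o [ 0.4948 -0.3153] yaw -1.6365546710307162 check -1.6445077889943256
sink -0.3086 -0.0376
relay -0.1571 -0.0917
batt -0.17 0.0389
Y1 -0.0469 0.0894
Y2 -0.0467 -0.0871
tin -0.4262 -0.0898
time: 0.65
ee_pos: [0.223, -0.557, 0.2423]
tcp_rot: [-3.142, -0.0, 0.381]
contact_force: [0.2, -0.1, 0.3]
gripper_width: 0.143
grasp_force: 0.0
```

```bash
python3 -m crank '[[1,0.01,0.027,-0.006,0.075],[1,0.01,0.027,-0.006,0.075],[1,0.01,0.027,-0.006,0.075],[1,0.01,0.027,-0.006,0.075],[1,0.01,0.027,-0.006,0.075],[1,0.01,0.027,-0.006,0.075],[1,0.01,0.027,-0.006,0.075],[1,0.01,0.027,-0.006,0.075],[1,0.01,0.027,-0.006,0.075],[1,0.01,0.027,-0.006,0.075],[1,0.01,0.027,-0.006,0.075],[1,0.01,0.027,-0.006,0.075],[1,0.01,0.027,-0.006,0.075],[1,0.01,0.027,-0.006,0.075],[1,0.009,0.026,-0.006,0.07],[1,0,0,0,0],[1,0,0,0,0]]'
```

```text
time: 2.07
ee_pos: [0.372, -0.1519, 0.1522]
tcp_rot: [-3.141, -0.0, 1.503]
contact_force: [-0.1, -0.9, -0.1]
gripper_width: -0.003
grasp_force: 0.0
```

```bash
python3 -m crank '[[1,0,0,-0.03,0],[1,0,0,-0.03,0],[1,0,0,-0.03,0],[1,0,0,-0.012,0],[1,0,0,0,0],[1,0,0,0,0]]'
for i in 1 2 3; do :; done
python3 - <<'E'
from h import *
im=grab_frame("scene");cv2.imwrite("pics/s1.png",cv2.resize(im[250:370,220:420,::-1],None,fx=4,fy=4))
E
```

```text
time: 2.57
ee_pos: [0.3718, -0.1539, 0.0501]
tcp_rot: [-3.141, -0.0, 1.499]
contact_force: [0.3, -0.2, 0.7]
gripper_width: -0.001
grasp_force: 0.0
```

View pics/s1.png

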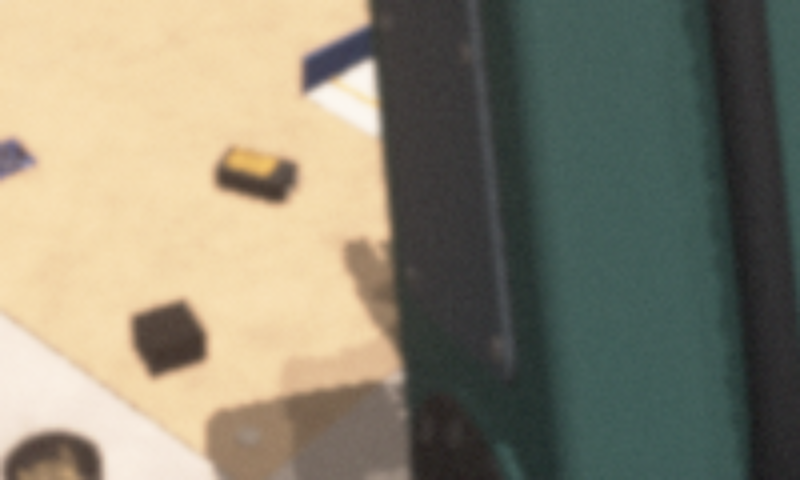

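The arm hides the tool in this view; only the battery and heat sink can be seen. I'll find the fingertip length by touching the mat.

```bash
python3 -m crank '[[1,0,0,-0.008,0],[1,0,0,-0.004,0],[1,0,0,-0.003,0],[1,0,0,0,0],[1,0,0,0,0]]'; python3 -m crank '[[1,0,0,-0.003,0],[1,0,0,0,0]]';python3 -m crank '[[1,0,0,-0.003,0],[1,0,0,0,0]]'
```

```text
time: 3.03
ee_pos: [0.372, -0.1529, 0.0353]
tcp_rot: [-3.141, -0.0, 1.501]
contact_force: [0.4, -0.3, 0.2]
gripper_width: 0.004
grasp_force: 0.0
time: 3.2
ee_pos: [0.372, -0.153, 0.0321]
tcp_rot: [3.142, 0.0, 1.501]
contact_force: [-0.1, -0.4, 0.1]
gripper_width: 0.001
grasp_force: 0.0
time: 3.37
ee_pos: [0.3719, -0.1529, 0.029]
tcp_rot: [-3.141, -0.0, 1.501]
contact_force: [-0.1, -1.0, -0.1]
gripper_width: -0.0
grasp_force: 0.0
```

```bash
for i in 1 2; do :; done; python3 -m crank '[[1,0,0,-0.003,0],[1,0,0,0,0]]'|sed -n '2p;4p'; python3 -m crank '[[1,0,0,-0.002,0],[1,0,0,0,0]]'|sed -n '2p;4p';python3 -m crank '[[1,0,0,-0.002,0],[1,0,0,0,0]]'|sed -n '2p;4p'
```

```text
ee_pos: [0.3719, -0.1529, 0.0259]
contact_force: [0.2, -0.8, -0.8]
ee_pos: [0.3719, -0.1529, 0.024]
contact_force: [-0.3, 1.3, 0.3]
ee_pos: [0.3719, -0.153, 0.022]
contact_force: [-0.1, -0.5, 0.7]
```

```bash
python3 -m crank '[[1,0,0,-0.002,0],[1,0,0,0,0]]'|sed -n '2p;4p'; python3 -m crank '[[1,0,0,-0.002,0],[1,0,0,0,0]]'|sed -n '2p;4p'
```

```text
ee_pos: [0.3719, -0.1529, 0.0201]
contact_force: [0.7, 0.5, -0.3]
ee_pos: [0.3719, -0.1529, 0.018]
contact_force: [0.1, -0.1, -0.3]
```

```bash
python3 -m crank '[[1,0,0,-0.002,0],[1,0,0,0,0]]'|sed -n '2p;4p'; python3 -m crank '[[1,0,0,-0.001,0],[1,0,0,0,0]]'|sed -n '2p;4p'
```

```text
ee_pos: [0.3719, -0.153, 0.016]
contact_force: [-0.5, 0.5, 0.2]
ee_pos: [0.3719, -0.153, 0.0151]
contact_force: [0.1, -0.1, -0.3]
```

```bash
python3 -m crank '[[1,0,0,-0.001,0],[1,0,0,0,0]]'|sed -n '2p;4p'
```

```text
ee_pos: [0.3719, -0.153, 0.0142]
contact_force: [-0.3, -0.7, 0.6]
```

```bash
python3 -m crank '[[1,0,0,-0.001,0],[1,0,0,0,0]]'|sed -n '2p;4p'; python3 -m crank '[[1,0,0,-0.001,0],[1,0,0,0,0]]'|sed -n '2p;4p'
```

```text
ee_pos: [0.372, -0.153, 0.0132]
contact_force: [-0.1, -0.3, 1.1]
ee_pos: [0.3719, -0.153, 0.0122]
contact_force: [-0.3, 0.1, 0.8]
```

```bash
python3 -m crank '[[1,0,0,-0.001,0],[1,0,0,0,0]]'|sed -n '2p;4p'
```

```text
ee_pos: [0.3719, -0.153, 0.0111]
contact_force: [0.5, -0.2, -0.4]
```

```bash
python3 -m crank '[[1,0,0,-0.001,0],[1,0,0,0,0]]'|sed -n '2p;4p'; python3 -m crank '[[1,0,0,-0.001,0],[1,0,0,0,0]]'|sed -n '2p;4p'
```

```text
ee_pos: [0.3719, -0.153, 0.0102]
contact_force: [-0.4, 0.3, -0.5]
ee_pos: [0.372, -0.153, 0.0098]
contact_force: [-1.7, 1.0, 12.7]
```

```bash
python3 -m crank '[[1,0,0,-0.001,0],[1,0,0,0,0]]'|sed -n '2p;4p'
```

```text
ee_pos: [0.372, -0.153, 0.0097]
contact_force: [-3.8, 2.7, 31.9]
```

Contact comes at TCP z ≈ 0.0098, so the tips are about 9 mm ahead. I'll raise to about 4 mm clearance and push the relay along +x.

```bash
python3 -m crank '[[1,0,0,0.005,0],[1,0.003,0,0,0],[1,0.005,0,0,0],[1,0.005,0,0,0],[1,0.005,0,0,0],[1,0.005,0,0,0],[1,0.005,0,0,0],[1,0.005,0,0,0],[1,0.005,0,0,0],[1,0.005,0,0,0],[1,0.005,0,0,0],[1,0.005,0,0,0],[1,0,0,0,0],[1,-0.02,0,0,0],[1,0,0,0.025,0],[1,0,0,0.03,0],[1,0,0.03,0,0],[1,0,0.03,0,0],[1,0,0.03,0,0],[1,0,0,0,0]]'
python3 - <<'E'
from h import *
im=grab_frame("top")
parts(im,{"batt":((278,198,306,224),.016)})
cv2.imwrite("pics/t1.png",cv2.resize(im[145:275,190:390,::-1],None,fx=4,fy=4,interpolation=cv2.INTER_CUBIC))
E
```

```text
time: 7.37
ee_pos: [0.4029, -0.059, 0.0683]
tcp_rot: [-3.139, -0.002, 1.503]
contact_force: [0.3, -0.7, 0.5]
gripper_width: 0.001
grasp_force: 0.0
batt [290.6 210.4] 157 [ 0.545  -0.1482] sides [30. 52.] dir -71.0
```

View pics/t1.png

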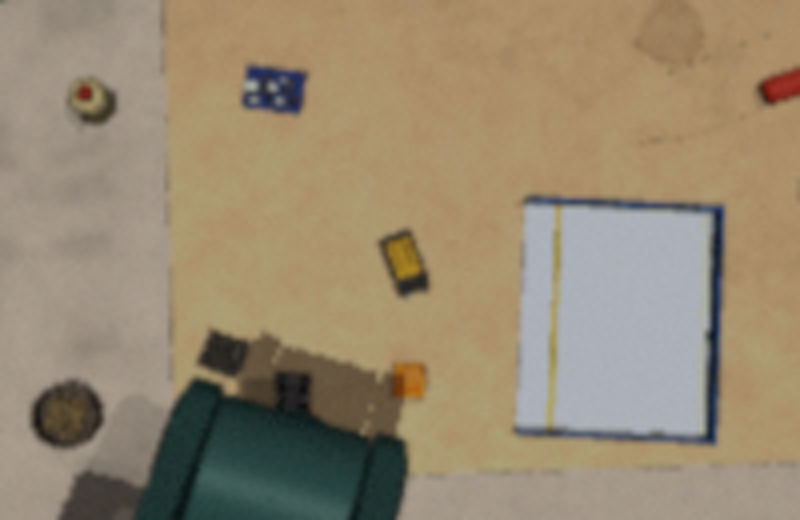

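Relay is now at crop (409,380), about world (0.452,-0.150) and square to the tray. I'll sweep it in.

```bash
python3 -m crank '[[1,0.025,-0.025,0,0],[1,0.025,-0.025,0,0],[1,0,0,-0.03,0],[1,0,0,-0.024,0],[1,0,0,0,0],[1,0,-0.006,0,0],[1,0,-0.006,0,0],[1,-0.0006,-0.009,0,0],[1,-0.0006,-0.01,0,0],[1,-0.0006,-0.01,0,0],[1,-0.0006,-0.01,0,0],[1,-0.0006,-0.01,0,0],[1,-0.0006,-0.01,0,0],[1,-0.0006,-0.01,0,0],[1,-0.0006,-0.01,0,0],[1,-0.0006,-0.01,0,0],[1,-0.0006,-0.01,0,0],[1,-0.0006,-0.01,0,0],[1,-0.0006,-0.01,0,0],[1,0,0,0,0]]'
python3 - <<'E'
from h import *
im=grab_frame("top");f=im.astype(int)
c,a,r=blobs(im,(270,185,390,262),(f[:,:,0]-f[:,:,2]>110)&(f[:,:,1]<f[:,:,0]*.72)); print(c,a,ray("top",c,.013))
E
```

```text
time: 9.08
ee_pos: [0.4485, -0.2464, 0.0144]
tcp_rot: [3.14, 0.001, 1.5]
contact_force: [-0.2, -0.8, -1.2]
gripper_width: 0.003
grasp_force: 0.0Traceback (most recent call last):
  File "<stdin>", line 3, in <module>
  File "h.py", line 10, in blobs
    i=1+s[1:,4].argmax();pts=np.argwhere(l==i)[:,::-1].astype('float32')+[x0,y0]
        ~~~~~~~~~~~~~~^^
ValueError: attempt to get argmax of an empty sequence
```

```bash
python3 -m crank '[[1,-0.0006,-0.01,0,0],[1,-0.0006,-0.01,0,0],[1,-0.0006,-0.01,0,0],[1,-0.0006,-0.01,0,0],[1,-0.0006,-0.01,0,0],[1,-0.0006,-0.01,0,0],[1,-0.0006,-0.01,0,0],[1,-0.0004,-0.007,0,0],[1,-0.0002,-0.003,0,0],[1,0,0,0,0],[1,0.001,0.02,0,0],[1,0,0,0.025,0],[1,0,0,0.03,0],[1,0.01,0.04,0,0],[1,0.01,0.04,0,0],[1,0.01,0.04,0,0],[1,0.01,0.04,0,0],[1,0.01,0.035,0,0],[1,0,0.02,0,0],[1,0,0,0,0]]'
python3 - <<'E'
from h import *
im=grab_frame("top")
cv2.imwrite("pics/t2.png",cv2.resize(im[145:275,190:390,::-1],None,fx=4,fy=4,interpolation=cv2.INTER_CUBIC))
E
```

```text
time: 10.8
ee_pos: [0.4929, -0.0845, 0.0691]
tcp_rot: [-3.139, -0.002, 1.505]
contact_force: [-1.5, 0.0, 1.0]
gripper_width: -0.0
grasp_force: 0.0
```

View pics/t2.png

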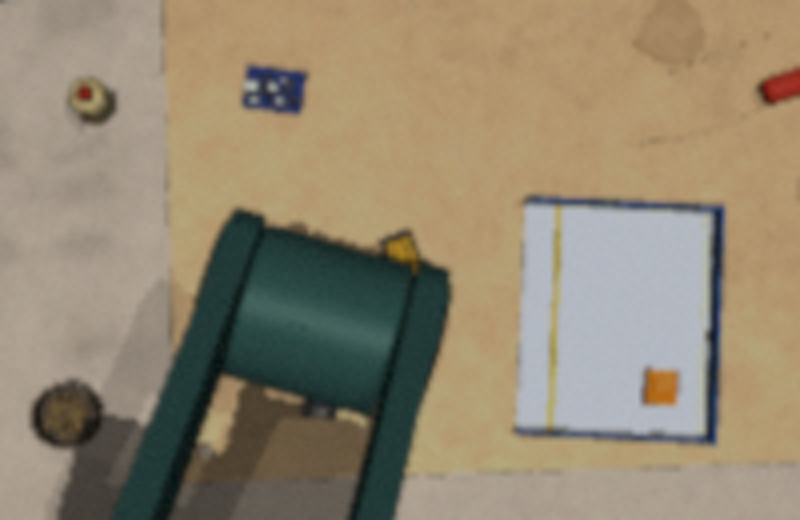

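The relay is well inside, at crop (661,387). Next is the battery, starting with a half push.

```bash
python3 -m crank '[[1,0.028,0,0,0],[1,0.027,-0.005,0,0],[1,0,0,-0.03,0],[1,0,0,-0.024,0],[1,0,0,0,0],[1,0,-0.006,0,0],[1,0,-0.006,0,0],[1,0,-0.006,0,0],[1,-0.0005,-0.008,0,0],[1,-0.0005,-0.008,0,0],[1,-0.0005,-0.008,0,0],[1,-0.0005,-0.008,0,0],[1,-0.0005,-0.008,0,0],[1,-0.0005,-0.008,0,0],[1,-0.0005,-0.008,0,0],[1,0,0,0,0],[1,0,0.01,0.02,0],[1,0,0.03,0.03,0],[1,-0.02,0.035,0,0],[1,-0.02,0.03,0,0]]'
python3 - <<'E'
from h import *
im=grab_frame("top")
cv2.imwrite("pics/t3.png",cv2.resize(im[145:275,190:390,::-1],None,fx=4,fy=4,interpolation=cv2.INTER_CUBIC))
E
```

```text
time: 12.52
ee_pos: [0.5076, -0.063, 0.0664]
tcp_rot: [3.136, 0.001, 1.5]
contact_force: [-0.4, -0.3, -0.8]
gripper_width: 0.001
grasp_force: 0.0
```

View pics/t3.png

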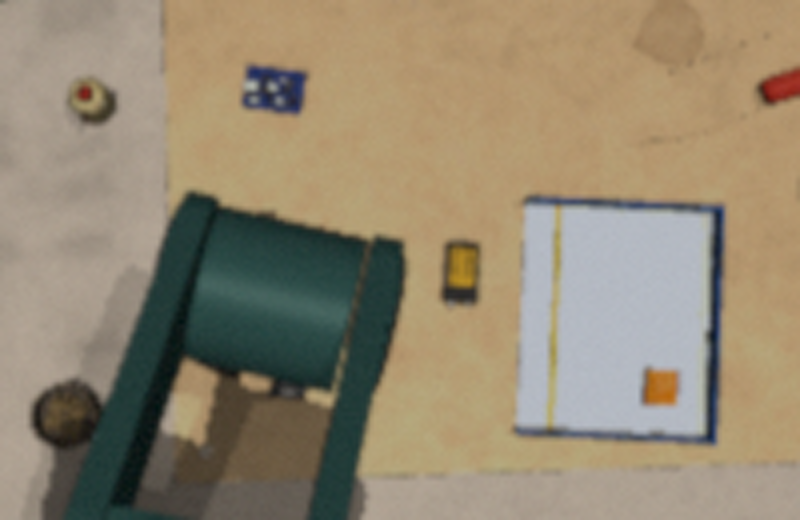

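The battery now lies broad-side to the finger at crop (461,271), about world (0.538,-0.194). I'll finish that push.

```bash
python3 -m crank '[[1,0.011,-0.032,0,0],[1,0.01,-0.032,0,0],[1,0.01,-0.031,0,0],[1,0,0,-0.03,0],[1,0,0,-0.02,0],[1,0,0,0,0],[1,-0.0004,-0.006,0,0],[1,-0.0004,-0.006,0,0],[1,-0.0006,-0.009,0,0],[1,-0.0006,-0.01,0,0],[1,-0.0006,-0.01,0,0],[1,-0.0006,-0.01,0,0],[1,-0.0006,-0.01,0,0],[1,-0.0006,-0.01,0,0],[1,-0.0006,-0.01,0,0],[1,-0.0006,-0.01,0,0],[1,-0.0006,-0.01,0,0],[1,-0.0006,-0.01,0,0],[1,-0.0006,-0.01,0,0],[1,0,0,0,0]]'
```

```text
time: 14.23
ee_pos: [0.5295, -0.282, 0.0149]
tcp_rot: [3.14, 0.001, 1.5]
contact_force: [0.4, -0.3, 0.6]
gripper_width: -0.006
grasp_force: 0.0
```

```bash
python3 -m crank '[[1,-0.0006,-0.01,0,0],[1,-0.0005,-0.008,0,0],[1,-0.0002,-0.004,0,0],[1,0,0,0,0],[1,0.001,0.02,0,0],[1,0,0,0.025,0],[1,0,0,0.03,0],[1,-0.006,0.036,0,0],[1,-0.006,0.036,0,0],[1,-0.006,0.036,0,0],[1,-0.006,0.036,0,0],[1,-0.006,0.036,0,0],[1,-0.006,0.036,0,0],[1,-0.006,0.036,0,0],[1,-0.005,0.036,0,0],[1,-0.005,0.038,0,0],[1,0,0,0,0],[1,0,0,0,0]]'
python3 - <<'E'
from h import *
im=grab_frame("top")
cv2.imwrite("pics/t4.png",cv2.resize(im[145:275,190:390,::-1],None,fx=4,fy=4,interpolation=cv2.INTER_CUBIC))
E
```

```text
time: 15.73
ee_pos: [0.476, 0.0465, 0.0698]
tcp_rot: [-3.141, -0.0, 1.505]
contact_force: [-0.0, 0.0, 0.2]
gripper_width: -0.0
grasp_force: 0.0
```

View pics/t4.png

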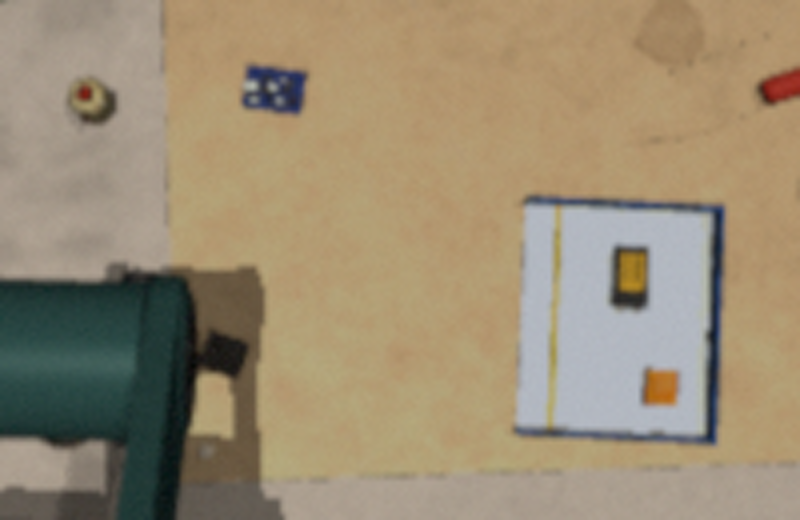

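The battery is well inside at crop (630,277). The heat sink is still at (225,354), so I'll push it halfway.

```bash
python3 -m crank '[[1,0,0,-0.03,0],[1,0,0,-0.025,0],[1,0,0,0,0],[1,0,-0.006,0,0],[1,0,-0.006,0,0],[1,0,-0.006,0,0],[1,-0.0005,-0.008,0,0],[1,-0.0006,-0.009,0,0],[1,-0.0006,-0.009,0,0],[1,-0.0006,-0.009,0,0],[1,-0.0006,-0.009,0,0],[1,-0.0006,-0.009,0,0],[1,-0.0006,-0.009,0,0],[1,-0.0006,-0.009,0,0],[1,-0.0006,-0.009,0,0],[1,-0.0006,-0.009,0,0],[1,0,0,0,0],[1,0,0.02,0,0]]'
python3 -m crank '[[1,0,0,0.025,0],[1,0,0.01,0.03,0],[1,0,0.03,0,0],[1,0,0.03,0,0],[1,0,0,0,0]]'
python3 - <<'E'
from h import *
im=grab_frame("top")
cv2.imwrite("pics/t5.png",cv2.resize(im[145:275,190:390,::-1],None,fx=4,fy=4,interpolation=cv2.INTER_CUBIC))
E
```

```text
time: 17.28
ee_pos: [0.4722, -0.0451, 0.0149]
tcp_rot: [3.14, 0.001, 1.498]
contact_force: [0.7, 0.5, -0.3]
gripper_width: 0.0
grasp_force: 0.0
time: 17.7
ee_pos: [0.4706, 0.031, 0.0703]
tcp_rot: [3.141, -0.001, 1.503]
contact_force: [-0.8, 0.4, -0.1]
gripper_width: 0.0
grasp_force: 0.0
```

View pics/t5.png

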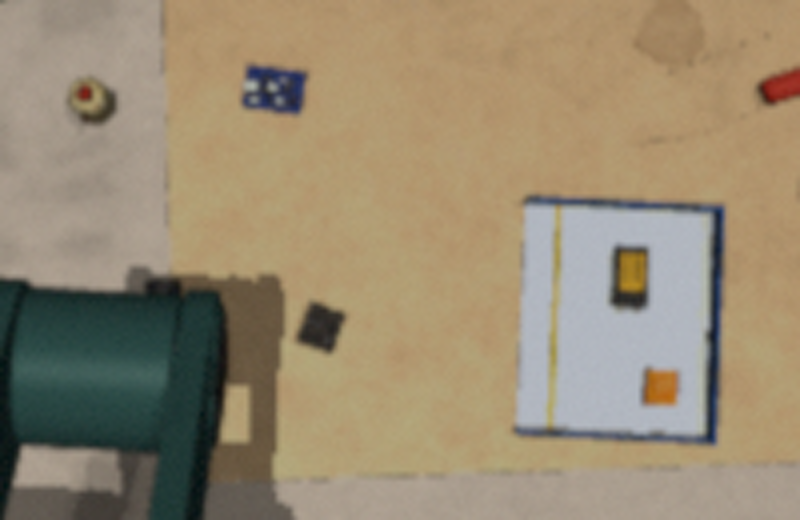

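The heat sink moved to crop (320,327), drifted sideways toward +x and is still tilted. I'll measure it so I can set the finger flush against its rear face.

```bash
python3 - <<'E'
from h import *
im=grab_frame("top")
m=im.max(2)<75
c,a,r=blobs(im,(261,215,282,238),m)
P=[ray("top",p,.018) for p in cv2.boxPoints(r)]
print(c,a,ray("top",c,.018))
for i in range(4):
    d=P[i]-P[i-1];print(P[i].round(4),np.linalg.norm(d).round(4),np.degrees(np.arctan2(d[1],d[0])).round(1))
print(sense()["ee_pos"],sense()["tcp_rot"])
E
```

```text
[269.88607595 226.40506329] 79 [ 0.49616971 -0.08195365]
[ 0.4873 -0.0647] 0.025 66.8
[ 0.5145 -0.0764] 0.0296 -23.2
[ 0.5047 -0.0994] 0.025 -113.2
[ 0.4774 -0.0877] 0.0296 156.8
[0.47066442 0.02840262 0.06980235] [-3.14149547e+00  6.09552599e-05  1.50360425e+00]
```

```bash
python3 -m crank '[[1,0.013,-0.025,0,-0.085],[1,0.013,-0.025,0,-0.085],[1,0.014,-0.025,0,-0.085],[1,0,0,-0.03,-0.08],[1,0,0,-0.025,0],[1,0,0,0,0],[1,-0.0024,-0.0055,0,0],[1,-0.0024,-0.0055,0,0],[1,-0.0024,-0.0055,0,0],[1,-0.003,-0.007,0,0],[1,-0.003,-0.007,0,0],[1,-0.003,-0.007,0,0],[1,-0.003,-0.007,0,0],[1,-0.0015,-0.008,0,0.03],[1,-0.0006,-0.008,0,0.03],[1,-0.0006,-0.008,0,0.03],[1,-0.0006,-0.008,0,0.03],[1,-0.0006,-0.008,0,0.03],[1,-0.0006,-0.008,0,0.03],[1,0,0,0,0]]'
python3 - <<'E'
from h import *
im=grab_frame("top")
cv2.imwrite("pics/t6.png",cv2.resize(im[145:275,190:390,::-1],None,fx=4,fy=4,interpolation=cv2.INTER_CUBIC))
E
```

```text
time: 19.47
ee_pos: [0.4873, -0.1416, 0.0149]
tcp_rot: [3.141, 0.0, 1.346]
contact_force: [-0.2, -0.1, 0.1]
gripper_width: -0.001
grasp_force: 0.0
```

View pics/t6.png

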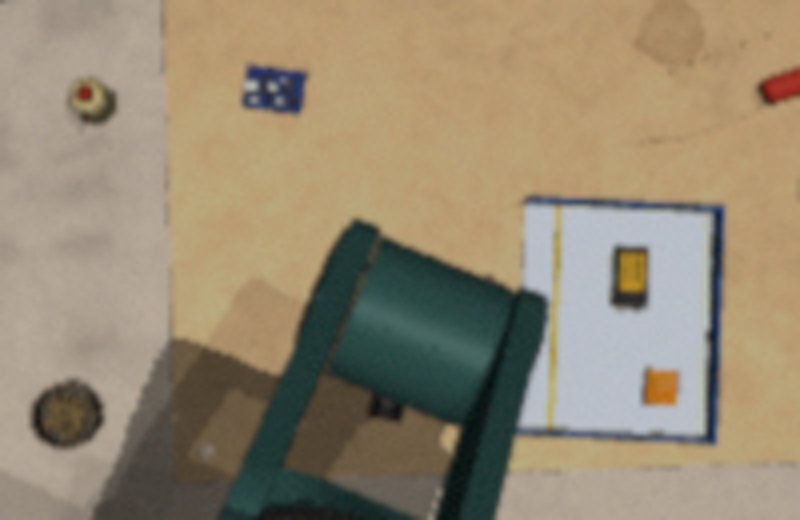

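The arm hides the sink here, and that was my last picture. From now on I'll check with masks. Continuing the sweep.

```bash
python3 -m crank '[[1,-0.0006,-0.008,0,0.03],[1,-0.0006,-0.008,0,0.03],[1,-0.0006,-0.008,0,0.03],[1,-0.0006,-0.009,0,0.03],[1,-0.0006,-0.009,0,0.03],[1,-0.0006,-0.009,0,0],[1,-0.0006,-0.009,0,0],[1,-0.0006,-0.009,0,0],[1,0,0,0,0],[1,0,0.02,0,0],[1,0,0,0.025,0],[1,0,0,0.03,0],[1,0,0.035,0,0],[1,0,0.035,0,0],[1,0,0.035,0,0],[1,0,0.035,0,0],[1,0,0,0,0]]'
cat > m.py <<'E'
from h import *
im=grab_frame("top")
o=np.array([.4948,-.3153]);ex=np.array([-.069,-.9976]);ey=np.array([.9976,-.069])
m=(im.max(2)<75).astype('uint8');m[:200]=0;m[250:]=0;m[:,:275]=0;m[:,366:]=0
n,l,s,c=cv2.connectedComponentsWithStats(m)
for i in range(1,n):
    if s[i,4]>12:
        w=ray("top",c[i],.018);print(s[i],c[i].round(1),w.round(4),"tray",((w-o)@ex).round(4),((w-o)@ey).round(4), np.round(cv2.minAreaRect(np.argwhere(l==i)[:,::-1].astype('float32'))[2]))
E
python3 m.py
```

```text
time: 20.93
ee_pos: [0.4804, -0.0437, 0.0696]
tcp_rot: [-3.139, -0.002, 1.498]
contact_force: [0.1, -0.2, 1.4]
gripper_width: 0.002
grasp_force: 0.0
[275 215   8  35 216] [277.8 229.8] [ 0.4851 -0.1066] tray -0.2075 -0.0241 90.0
[343 217   8   5  27] [346.6 219.1] [ 0.5131 -0.3234] tray 0.0068 0.0188 9.0
[315 226   9  10  89] [319.  230.4] [ 0.4796 -0.2357] tray -0.0784 -0.0206 90.0
```

The sink is at tray (-0.078,-0.021) and square to it. This is the final push.

```bash
python3 -m crank '[[1,0,-0.036,0,0],[1,0,-0.036,0,0],[1,0,-0.036,0,0],[1,0,-0.036,0,0],[1,0,0,-0.03,0],[1,0,0,-0.025,0],[1,0,0,0,0],[1,-0.0005,-0.007,0,0],[1,-0.0005,-0.007,0,0],[1,-0.0006,-0.009,0,0],[1,-0.0006,-0.009,0,0],[1,-0.0006,-0.009,0,0],[1,-0.0006,-0.009,0,0],[1,-0.0006,-0.009,0,0],[1,-0.0006,-0.009,0,0],[1,-0.0006,-0.009,0,0],[1,-0.0006,-0.009,0,0],[1,0,0,0,0],[1,0,0.02,0,0],[1,0,0,0.025,0]]'
python3 -m crank '[[1,0,0,0.03,0],[1,0,0.035,0,0],[1,0,0.035,0,0],[1,0,0.035,0,0],[1,0,0.035,0,0],[1,0,0.035,0,0],[1,0,0,0,0]]'
python3 m.py
```

```text
time: 22.65
ee_pos: [0.4729, -0.255, 0.0363]
tcp_rot: [-3.133, -0.006, 1.495]
contact_force: [-1.0, 0.7, -0.4]
gripper_width: 0.002
grasp_force: 0.0
time: 23.23
ee_pos: [0.4743, -0.0785, 0.0695]
tcp_rot: [-3.138, -0.002, 1.499]
contact_force: [0.2, 0.0, 0.1]
gripper_width: -0.002
grasp_force: 0.0
[275 215  25  35 619] [287.  232.2] [ 0.4766 -0.135 ] tray -0.1786 -0.0306 90.0
[343 217   8   5  26] [346.5 219.1] [ 0.513  -0.3232] tray 0.0066 0.0187 9.0
[337 226  10  11  90] [341.7 231.2] [ 0.4756 -0.3069] tray -0.0071 -0.0198 7.0
```

```bash
python3 -c "
from bench import *
print(hand_in())"
```

```text
the job is handed in; nothing more can be done
None
```

The heat sink, relay and battery all measured well past the yellow line inside the tray. The arm never went near the tin, bottle or board, and I handed the job in at about 23 s; no verdict was returned.

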